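Close the sample jar with its bayonet screw cap

ROBOT

A 6-joint arm with a two-finger parallel gripper is mounted at the origin on a cart in front of the work surface, level with it; the furniture and walls round the work are solid. World frame = base frame: x ahead of the robot, y to its left, z up, the work surface at z = 0. Lengths are in m, angles in degrees, forces in N, time in s.
With the tool pointing down it reaches from about 0.3 to 0.75 m from the base axis. Payload 8.5 kg.
Tool frame: the origin (TCP) lies at the very end of the fingers, on their centre line; the grasp point (between the pads) lies 19 mm behind it (hold_point_z is the distance from the TCP to the grasp point, in m); z points along the fingers, y is the direction in which the jaws open and shut (so a half turn about z gives the same grasp; the last joint's range is limited). The gripper opens to 85 mm and grips with 20 to 120 N. Pads are 22 mm wide; open, the fingers measure 114 mm over their backs; the gripper's body (76 mm by 85 mm) begins 54 mm behind the grasp point. The pads swing forward as they close: fully open they stand 13 mm farther back than shut.
Start: joints at [-80.403, 21.807, 74.336, -0, 83.858, -12.336], TCP at [0.205, -0.51, 0.231] pointing down, gripper open.
Joint ranges: [-178.18, 178.18], [-50.72, 133.34], [12.68, 142.11], [-81.47, 261.47], [9.98, 163.14], [-165.26, 165.26]. Speed limits (degrees/s): [136.94, 136.94, 180, 180, 180, 180].

INTERFACE

Orientations are given as a 3x3 rotation matrix whose columns are the frame's x, y, z axes.
In Python, from rig import observe, get_image, close_job, hold_point_z gives the robot as it stands. The module is installed in compiled form; this text tells all that it offers.
- The arm moves only by the tool jog_arm, never from a script. Its arguments are lists of equal length, an entry for each row: "travel": the shift along the world's x, y, z in m, a list of three; "dr": the turn, a rotation vector about the world's x, y, z in rad, a list of three. In form: {"travel": [[x, y, z], ...], "dr": [[rx, ry, rz], ...]}. A call has 1 to 20 rows; each row shifts and turns the commanded pose from where the row before left it; what a row does not reach is not made up. A row lasts 1/12 s, in which the tool goes at most 41.7 mm and 7.16 degrees, less where a joint would pass 70% of its speed; a pose out of reach is approached as far as the arm can. A call with a gripper value outside its range is refused whole. "jaw" is the finger opening in m, from 0 to 0.0854, set as the call begins (left out, the last holds). The fingers move at their own pace and stop on an object; "newtons" is the grip in N (left out, the last holds). Time passes only in rows, so rows that do not move let the fingers close. It gives the time, the measured TCP pose, the force and the opening at its end, in the units of the state.
- observe(): the state, without advancing time (a new reading comes with each control period).
- get_image(name): name is "scene" or "top"; returns a dict with "color" (400x640x3 uint8, red, green, blue), "fovy" (degrees; the focal length in pixels is half the picture's height over the tangent of half this angle, whatever the lens; pixels are square), "cx", "cy" (the principal point, pixels), "R" (3x3) and "t" (3): a world point X has camera coordinates R X + t. Camera axes: x right, y down, z forward; pixel columns grow to the right and rows downward; lengths in m; the calibration is good to about 2 mm. A picture is of the moment at which its call begins. There is no depth.
- close_job(): hands the job in, once; it reports no verdict.
The state is a dict: "time_s": time; "q": joint angles; "qvel": joint speeds; "joint_efforts": joint torques, N m; "position": TCP position; "tool_rot": TCP orientation; "ft_force": force on the tool from outside, world axes, zero at the start; "wrist_torque": the same for the moment, N m; "grip_width": finger opening in m.
Only numpy, scipy, OpenCV 4.12 (cv2) and the standard library are available. Lean on these libraries where they do the work, as an engineer would, in place of code of your own. Each camera call takes 0.05 s, during which the arm holds its last target.

TASK

Put the blue cap on the white sample jar that is clamped in the holder, turn it gently backwards (anticlockwise) until you feel the thread drop into place, then screw it down clockwise until it is fully home, and let go. Use only light force, and leave the other things on the bench where they are.

Things in the scene. Friction and masses are not known exactly. Their poses are not given: they have to be found in the camera images.
- cap_mid (a point): Loose blue round cap, open side down: 62 mm outside, inside 54 mm, 26 mm high (top plate 4 mm, skirt 22 mm), 60 g, with fine grip ribs. This point is on its axis, 13 mm above its lower edge; z up. Four equally spaced pins inside the skirt (4 mm thick, centred 8.5 mm above the lower edge) point inwards; outside nothing shows where they are.
- jar_mouth (a point): Centre of the rim of the white jar's mouth, on its axis, 118 mm above the bench; z up. Body 69 mm wide, neck 39 mm, 51 mm over the thread; the cap has 1.8 mm radial play on it. Screwed fully home (cap_mid 8.5 mm below this point), the cap meets a hard stop and turns no farther; the torque then rises at once, so stop. Friction holds it.
- thread_top (a point): On the jar's axis, 4 mm below the rim, level with the flat tops of four thread ramps with four gaps between; the gaps' angle differs each time and is not given. A cap put on rests with its pins on the ramps (cap_mid 2.5 mm above the rim), 4 mm higher if a pin meets the upright stop at a ramp's clockwise end, or now and then falls into the gaps. Clockwise the stops block it.
- seal_top (a point): On the jar's axis, 3 mm above the rim: top of the orange sprung sealing disc. Turned anticlockwise, at most a quarter turn, the cap can drop in at the gaps, to rest on it (cap_mid 6 mm below the rim); a hard stop blocks it there. Then clockwise the ramps draw it down 2.5 mm in about 1.0 to 1.3 rad, against the spring (4 to 6 N).
- holder: Fixed 100 x 100 x 12 mm aluminium holder; four jaws (tops 52 mm above the bench) clamp the jar between rubber pads, which let it twist a little under torque (about 0.17 rad per N m). Origin under the centre of its base, on the bench. Its yaw says nothing about the thread.
- dish_1: A small round grey metal dish, 64 mm wide and 21 mm high, a bystander; origin under its centre.
- dish_3: Another small round grey metal dish, 64 mm wide and 21 mm high, a bystander; origin under its centre.
- marker_a: A white marker pen with a red cap, lying, 135 mm long and 17 mm thick, a bystander; origin under its centre.
- beaker_100: A clear glass beaker at the right of the bench, 58 mm wide and 70 mm high, a bystander; origin under its centre.
- dropper: An amber dropper bottle at the front right of the bench with a black top, 33 mm wide and 102 mm high, a bystander; origin under its centre.
Mind the look-alikes: they are no part of the job. What is meant by the part that bears cap_mid is not green or yellow, and is the smaller of those in its own colour.

How it is judged (in metres and radians):
On the way, in this order (a step that is already met when the one before it is completed fails the run):
1. the cap is brought over the jar's neck (horizontal distance between cap_mid and jar_mouth below 0.006 m and z of cap_mid in the frame of jar_mouth above 0.001 m), for 0.1 s.
2. the cap has dropped into the thread (horizontal distance between cap_mid and jar_mouth below 0.004 m and z of cap_mid in the frame of jar_mouth below -0.0045 m), for 0.1 s.
At the end, for the whole second after the job is handed in: The cap, let go, stays level on the jar, centred within 4 mm, its mid point at least 7.7 mm below the rim (0.8 mm or less short of fully home) against the spring; the bystanders are within 20 mm of where they stood (horizontal distance between cap_mid and jar_mouth below 0.004 m and z of cap_mid in the frame of jar_mouth below -0.0077 m and angle between cap_mid's own z axis and vertical below 0.06 rad and linear speed of cap below 0.01 m/s and distance of each of dish_1, dish_3, marker_a, beaker_100, dropper from where it was at the start of the episode below 0.02 m); the robot touches nothing.
It fails at once if the cap and the jar are forced against each other with more than 50 N (contact force between cap and holder above 50 N).
It fails at once if a bystander is knocked over or pushed away (distance of any of dish_1, dish_3, marker_a, beaker_100, dropper from where it was at the start of the episode above 0.03 m).
It also fails if it takes over 58 s, if anything falls off the work surface, if the arm or the gripper's body presses on something with over 40 N, if the wrist force passes 120 N, or if a joint passes its speed limit or range.

## Working session

There is one attempt and no reset: what is moved stays moved. The work goes in short steps, Python scripts to look and compute and a tool call to move; the robot and the scene stay as the last step left them, time stands still between calls to the robot, and variables do not carry over. Pictures are saved under pics/ and viewed, and the job is handed in when it is done.

Besides the shell and the picture viewer there is one more tool, called after "Request:" by a JSON object that holds its "op" and its "data". jog_arm: Moves the arm, as the interface text tells. Its arguments: {"type":"object","properties":{"travel":{"type":"array"},"dr":{"type":"array"},"jaw":{"type":"number"},"newtons":{"type":"number"}},"required":["travel","dr"]}

```bash
mkdir -p pics; cat > h.py <<'E'
import numpy as np,cv2
from rig import observe,get_image,close_job,hold_point_z
def cam(n):
    d=get_image(n);c=d['color'];f=c.shape[0]/2/np.tan(np.radians(d['fovy'])/2)
    return d,c,f
def save(n,c,s=1,crop=None):
    if crop: u0,v0,u1,v1=crop; c=c[v0:v1,u0:u1]
    c=cv2.resize(c,None,fx=s,fy=s,interpolation=cv2.INTER_CUBIC)
    cv2.imwrite('pics/'+n,c[...,::-1])
def proj(d,f,X):
    p=np.array(d['R'])@np.array(X)+np.array(d['t']);return d['cx']+f*p[0]/p[2],d['cy']+f*p[1]/p[2]
def back(d,f,u,v,z):
    R=np.array(d['R']);t=np.array(d['t']);C=-R.T@t;r=R.T@np.array([(u-d['cx'])/f,(v-d['cy'])/f,1]);return C+r*(z-C[2])/r[2]
E
python3 - <<'E'
from h import *
s=observe();print(s,hold_point_z)
for n in('scene','top'):
    d,c,f=cam(n);save(n+'0.png',c,1.25);print(n,f,d['cx'],d['cy'],d['R'],d['t'])
E
```

```text
{'time_s': 0.0, 'q': array([-8.04027889e+01,  2.18400325e+01,  7.43854739e+01, -8.27003991e-04,
        8.38568156e+01, -1.23359736e+01]), 'qvel': array([ 0.04689309,  0.03617503,  0.02557649, -0.03953265,  0.06588276,
        0.00715494]), 'joint_efforts': array([-1.89967868e-03, -4.48467278e+01, -2.31280178e+01, -3.06834736e-04,
        4.68593702e-03,  2.73862315e-05]), 'position': array([ 0.20538119, -0.50989695,  0.23071651]), 'tool_rot': array([[ 9.27619527e-01,  3.73526370e-01, -2.53692950e-04],
       [ 3.73526341e-01, -9.27618495e-01,  1.41428852e-03],
       [ 2.92943785e-04, -1.40668265e-03, -9.99998968e-01]]), 'ft_force': array([-0.51681057, -0.40195007,  0.83535661]), 'wrist_torque': array([ 0.03648994, -0.0712237 , -0.00507441]), 'grip_width': 0.08529989372013153} 0.0187
scene 378.71822299770633 317.9466903281417 201.71882041806637 [[-0.73201085 -0.68118956 -0.01186958]
 [-0.32788054  0.36750752 -0.87030602]
 [ 0.59720554 -0.63318165 -0.4923683 ]] [0.42365644 0.24086108 0.86480232]
top 401.7820747703323 321.2509742652194 201.5750898167209 [[-0.00530371 -0.99980709 -0.01891165]
 [-0.98464767  0.00852109 -0.17434549]
 [ 0.17447301  0.01769664 -0.98450292]] [0.06728392 0.56649107 1.19911059]
```

View pics/scene0.png

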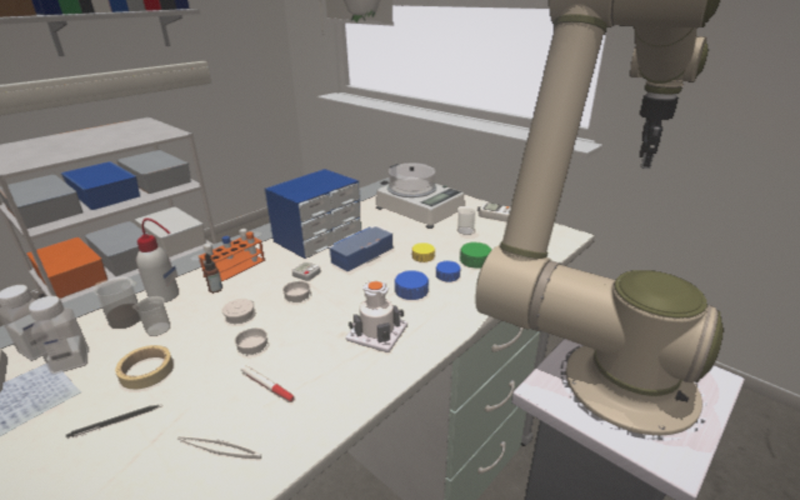

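View pics/top0.png

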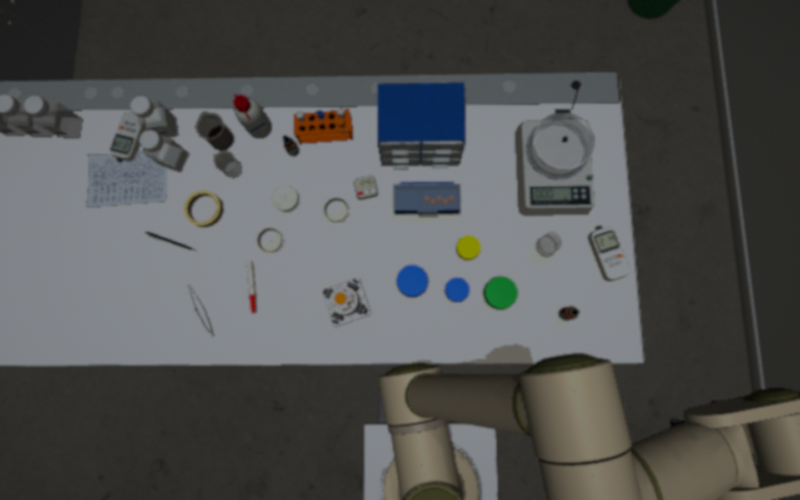

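The pictures show two blue caps. In the 800 px top view they are at (412,281), the larger, and (457,290), the smaller. There is also a green one at (500,292) and a yellow one at (468,247). The jar with its orange disc is at (341,298). The smaller blue cap should be the one meant, so I'll measure both and confirm in a crop.

```bash
cat > m.py <<'E'
from h import *
from scipy.optimize import least_squares
def blobs(c,kind):
    hsv=cv2.cvtColor(c,cv2.COLOR_RGB2HSV)
    lo,hi={'blue':((105,150,60),(130,255,255)),'or':((3,130,100),(18,255,255))}[kind]
    m=cv2.inRange(hsv,lo,hi);n,l,st,ce=cv2.connectedComponentsWithStats(m)
    return [(st[i].tolist(),ce[i],l==i) for i in range(1,n) if st[i][4]>30]
E
python3 - <<'E'
from m import *
for n in('scene','top'):
    d,c,f=cam(n)
    for k in('blue','or'):
        for st,ce,m in blobs(c,k): print(n,k,st,ce.round(1),back(d,f,*ce,.02).round(4),back(d,f,*ce,.12).round(4), 'ext y',np.ptp(np.array([back(d,f,st[0],ce[1],.026),back(d,f,st[0]+st[2],ce[1],.026)]),axis=0).round(4))
    if n=='top': save('topcrop.png',c,5,(260,180,420,270))
    else: save('scenecrop.png',c,4,(260,180,420,300))
E
```

```text
scene blue [55, 131, 49, 19, 486] [ 78.5 140.2] [1.8834 0.2739 0.02  ] [1.5593 0.3503 0.12  ] ext y [0.1783 0.1555 0.    ]
scene blue [216, 137, 64, 24, 713] [246.9 148.4] [ 1.1898 -0.1925  0.02  ] [ 0.9775 -0.041   0.12  ] ext y [0.2138 0.1873 0.    ]
scene blue [350, 210, 17, 8, 111] [358.1 213.6] [ 0.4793 -0.0787  0.02  ] [0.3815 0.0545 0.12  ] ext y [0.0394 0.0352 0.    ]
scene blue [317, 218, 24, 12, 229] [328.7 223.6] [0.5097 0.0262 0.02  ] [0.407  0.1425 0.12  ] ext y [0.0534 0.0479 0.    ]
scene or [30, 190, 55, 48, 1662] [ 56.7 212.5] [1.205  0.5612 0.02  ] [0.9903 0.5912 0.12  ] ext y [0.1328 0.1188 0.    ]
scene or [169, 191, 42, 33, 715] [187.7 206.7] [0.9212 0.2584 0.02  ] [0.7522 0.3372 0.12  ] ext y [0.1025 0.0916 0.    ]
scene or [22, 202, 11, 19, 48] [ 26.3 209.1] [1.3048 0.6219 0.02  ] [1.074  0.6422 0.12  ] ext y [0.0271 0.0242 0.    ]
scene or [295, 226, 10, 5, 44] [299.7 228.1] [0.5575 0.102  0.02  ] [0.4471 0.2061 0.12  ] ext y [0.0219 0.0196 0.    ]
top blue [302, 67, 69, 46, 3089] [336.3  89.3] [0.954  0.0113 0.02  ] [0.906  0.0136 0.12  ] ext y [0.0033 0.2299 0.    ]
top blue [318, 213, 24, 24, 461] [329.5 224.4] [0.4991 0.0383 0.02  ] [0.4871 0.0385 0.12  ] ext y [0.0006 0.0753 0.    ]
top blue [357, 223, 18, 18, 264] [365.3 231.4] [ 0.4761 -0.074   0.02  ] [ 0.466  -0.0649  0.12  ] ext y [0.0004 0.0561 0.    ]
top or [236, 88, 46, 26, 670] [258.8 102.7] [0.9097 0.271  0.02  ] [0.8652 0.2528 0.12  ] ext y [0.0021 0.1535 0.    ]
```

View pics/topcrop.png

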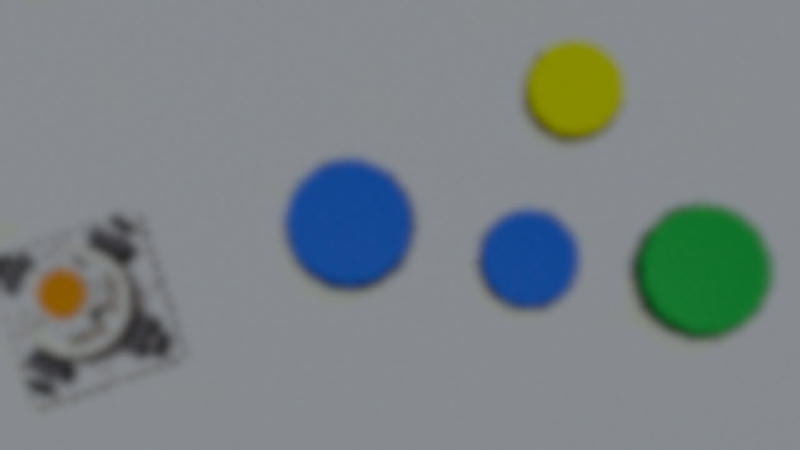

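View pics/scenecrop.png

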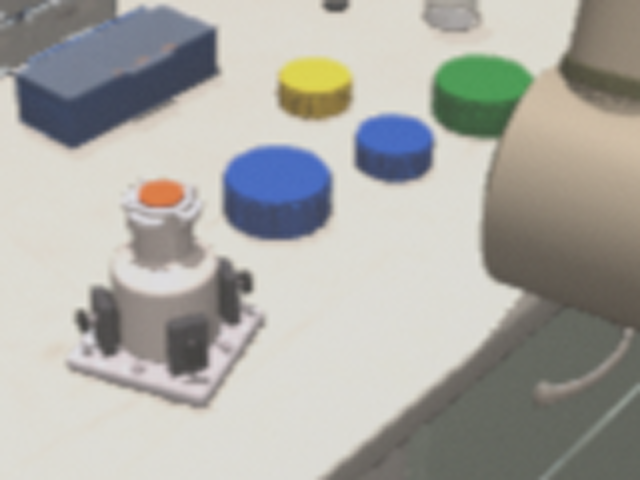

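The crop confirms it: the smaller blue cap, at native top pixel (365,231), is the one meant. Its blue neighbour at (329,224) is larger. Next I'll refine the positions of the cap and jar.

```bash
cat >> m.py <<'E'
def soft(c,box,kind):
    u0,v0,u1,v1=box; a=c[v0:v1,u0:u1].astype(float)
    w={'blue':a[...,2]-a[...,0],'or':a[...,0]-a[...,2]}[kind]
    bg=np.median(np.r_[w[0],w[-1],w[:,0],w[:,-1]]); w=w-bg; w[w<0.2*w.max()]=0
    vv,uu=np.mgrid[v0:v1,u0:u1]
    return (w*uu).sum()/w.sum(),(w*vv).sum()/w.sum(),w.sum()/np.percentile(w[w>0],90)
def cylcent(d,f,x,y,z0,z1,r):
    a=np.linspace(0,2*np.pi,60)
    P=np.array([proj(d,f,(x+r*np.cos(t),y+r*np.sin(t),z)) for t in a for z in(z0,z1)],np.float32)
    h=cv2.convexHull(P);m=cv2.moments(h);return m['m10']/m['m00'],m['m01']/m['m00'],m['m00']
def fit(views,z0,z1,r,x0):
    g=lambda p:np.concatenate([np.array(cylcent(d,f,p[0],p[1],z0,z1,r)[:2])-uv[:2] for d,f,uv in views])
    s=least_squares(g,x0,diff_step=1e-4);return s.x,s.fun
E
python3 - <<'E'
from m import *
V={n:cam(n) for n in('scene','top')}
d,c,f=V['scene'];d2,c2,f2=V['top']
hsv=cv2.cvtColor(c2,cv2.COLOR_RGB2HSV);print(c2[239,272],hsv[239,272])
A=[(d,f,soft(c,(346,204,372,230),'blue')),(d2,f2,soft(c2,(350,217,381,247),'blue'))]
B=[(d,f,soft(c,(291,222,310,234),'or')),(d2,f2,soft(c2,(264,230,281,247),'or'))]
for nm,W,z0,z1,r,x0 in(('cap',A,0,.026,.031,(.476,-.07)),('jar',B,.1205,.121,.014,(.45,.2))):
    print(nm,[w[2] for w in W],fit(W,z0,z1,r,x0),[fit([w],z0,z1,r,x0)[0] for w in W],[cylcent(w[0],w[1],*x0,z0,z1,r)[2] for w in W])
# neighbours (top px /1.25)
for nm,u,v,z in(('yel',468,247,.02),('green',500,292,.03),('bigblue',412,281,.03),('marker',252,288,.01),('d?',547,245,.04),('drop',568,313,.08)): print(nm,back(d2,f2,u/1.25,v/1.25,z).round(3))
E
```

```text
[139  90   0] [ 19 255 139]
cap [(np.float64(358.1225305831585), np.float64(215.04184647056493), np.float64(194.3)), (np.float64(365.4556398768706), np.float64(231.236780348054), np.float64(268.94262295081967))] (array([ 0.47781055, -0.07640411]), array([-0.18973181,  1.03109578,  0.52040976, -0.22524228])) [array([ 0.48116477, -0.08172179]), array([ 0.47710873, -0.07474851])] [302.76421502931044, 324.3302797260694]
jar [(np.float64(299.78347540983606), np.float64(227.9192131147541), np.float64(56.48148148148148)), (np.float64(271.96689976689976), np.float64(238.32482517482518), np.float64(60.42253521126761))] (array([0.44746992, 0.20543013]), array([-0.02835907, -0.22157791, -0.08174138,  0.11679953])) [array([0.44670675, 0.20608534]), array([0.44780588, 0.2051986 ])] [55.7558631200809, 73.55757340905257]
yel [ 0.584 -0.105  0.02 ]
green [ 0.467 -0.18   0.03 ]
bigblue [0.497 0.038 0.03 ]
marker [0.484 0.446 0.01 ]
d? [ 0.583 -0.3    0.04 ]
drop [ 0.412 -0.33   0.08 ]
```

Request:
{"op": "jog_arm", "data": {"travel": [[0.0181, 0.029, 0], [0.0181, 0.029, 0], [0.0181, 0.029, 0], [0.0181, 0.029, 0], [0.0181, 0.029, 0], [0.0181, 0.029, 0], [0.0181, 0.029, 0], [0.0181, 0.029, 0], [0.0181, 0.029, 0], [0.0181, 0.029, 0], [0.0181, 0.029, 0], [0.0181, 0.029, 0], [0.0181, 0.029, 0], [0.0181, 0.029, 0], [0.0181, 0.029, 0], [0, 0, 0], [0, 0, 0]], "dr": [[0, 0, 0.0792], [0, 0, 0.0792], [0, 0, 0.0792], [0, 0, 0.0792], [0, 0, 0.0792], [0, 0, 0.0792], [0, 0, 0.0792], [0, 0, 0.0792], [0, 0, 0.0792], [0, 0, 0.0792], [0, 0, 0.0792], [0, 0, 0.0792], [0, 0, 0.0792], [0, 0, 0.0792], [0, 0, 0.0792], [0, 0, 0], [0, 0, 0]], "jaw": 0.0854, "newtons": 30}}

```text
time_s: 1.72
position: [0.4773, -0.0739, 0.2312]
tool_rot: [[-0.003, 1.0, -0.0], [1.0, 0.003, -0.0], [-0.0, -0.0, -1.0]]
ft_force: [-0.4, 0.1, 0.2]
grip_width: 0.0852
```

Request:
{"op": "jog_arm", "data": {"travel": [[0, -0.001, -0.024], [0, 0, -0.024], [0, 0, -0.024], [0, 0, -0.024], [0, 0, -0.024], [0, 0, -0.024], [0, 0, -0.024], [0, 0, -0.023], [0, 0, 0]], "dr": [[0, 0, 0], [0, 0, 0], [0, 0, 0], [0, 0, 0], [0, 0, 0], [0, 0, 0], [0, 0, 0], [0, 0, 0], [0, 0, 0]]}}

```text
time_s: 2.47
position: [0.4747, -0.0766, 0.0373]
tool_rot: [[0.003, 1.0, -0.006], [1.0, -0.003, 0.002], [0.002, -0.006, -1.0]]
ft_force: [-1.1, 0.8, -0.2]
grip_width: 0.0852
```

```bash
python3 - <<'E'
from h import *
s=observe();print(s['position'],s['ft_force'])
d,c,f=cam('scene');save('s1.png',c,6,(310,150,430,250))
print(proj(d,f,s['position']))
d,c,f=cam('top');save('t1.png',c,6,(310,180,430,270))
E
```

```text
[ 0.4746804  -0.07661976  0.03725326] [-1.12833301  0.82133618 -0.21746345]
(np.float64(359.06112776642243), np.float64(209.63814922113622))
```

View pics/s1.png

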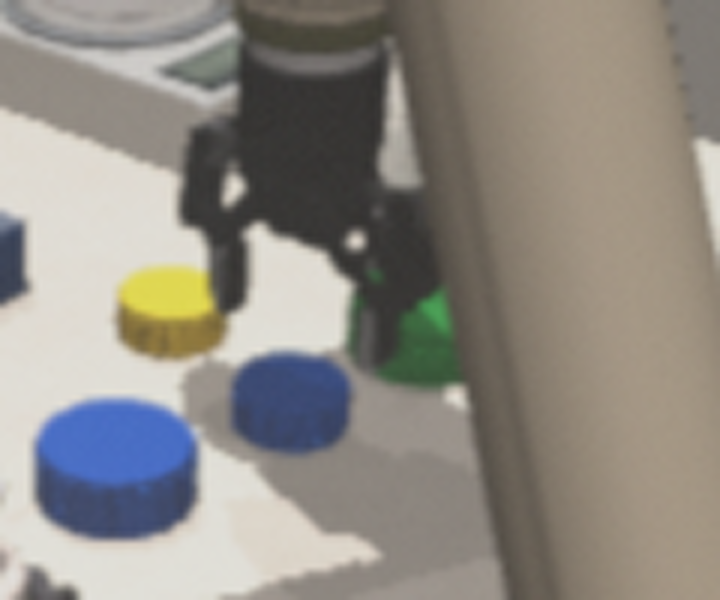

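View pics/t1.png

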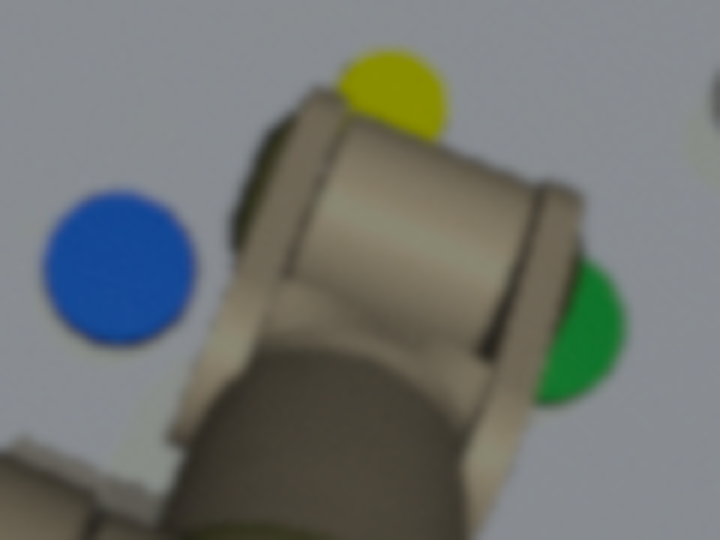

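Request:
{"op": "jog_arm", "data": {"travel": [[0, 0, -0.01], [0, 0, -0.012], [0, 0, -0.01], [0, 0, -0.006], [0, 0, 0], [0, 0, 0], [0, 0, 0]], "dr": [[0, 0, 0], [0, 0, 0], [0, 0, 0], [0, 0, 0], [0, 0, 0], [0, 0, 0], [0, 0, 0]]}}

```text
time_s: 3.15
position: [0.4774, -0.0765, 0.0033]
tool_rot: [[0.0, 1.0, 0.002], [1.0, -0.0, -0.001], [-0.001, 0.002, -1.0]]
ft_force: [0.5, -0.4, -0.2]
grip_width: 0.0853
```

```bash
python3 - <<'E'
from h import *
s=observe();print(s['position'],s['ft_force'])
d,c,f=cam('scene');save('s2.png',c,6,(310,150,430,250))
E
```

```text
[ 0.47741179 -0.07649259  0.00328223] [ 0.49203538 -0.36022961 -0.21404201]
```

View pics/s2.png

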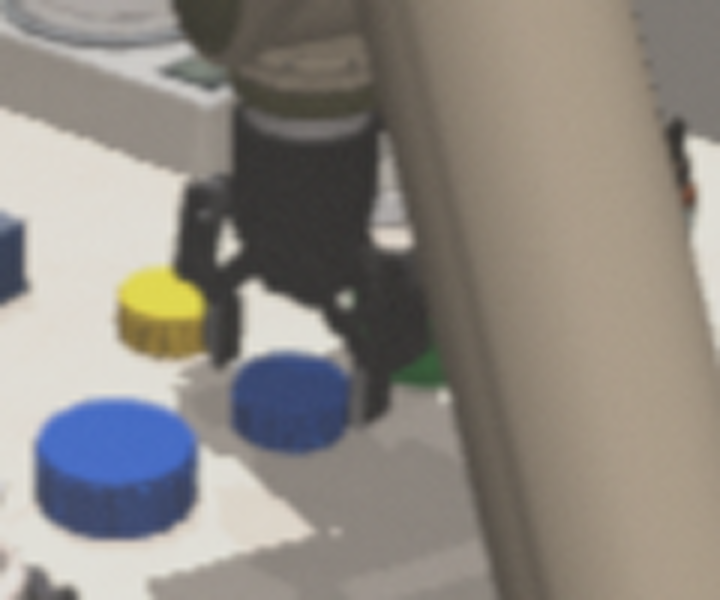

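Request:
{"op": "jog_arm", "data": {"travel": [[0, 0.001, -0.004], [0, 0, 0], [0, 0, 0]], "dr": [[0, 0, 0], [0, 0, 0], [0, 0, 0]]}}

```text
time_s: 3.45
position: [0.4768, -0.0751, -0.0017]
tool_rot: [[-0.0, 1.0, -0.0], [1.0, 0.0, 0.0], [0.0, -0.0, -1.0]]
ft_force: [0.3, -1.1, -0.9]
grip_width: 0.0856
```

Request:
{"op": "jog_arm", "data": {"travel": [[0, 0, 0], [0, 0, 0], [0, 0, 0], [0, 0, 0], [0, 0, 0], [0, 0, 0], [0, 0, 0], [0, 0, 0]], "dr": [[0, 0, 0], [0, 0, 0], [0, 0, 0], [0, 0, 0], [0, 0, 0], [0, 0, 0], [0, 0, 0], [0, 0, 0]], "jaw": 0.055, "newtons": 25}}

```text
time_s: 4.12
position: [0.477, -0.0752, -0.0014]
tool_rot: [[-0.0, 1.0, 0.0], [1.0, 0.0, -0.0], [-0.0, 0.0, -1.0]]
ft_force: [-1.0, 0.8, 6.2]
grip_width: 0.061
```

Request:
{"op": "jog_arm", "data": {"travel": [[0, 0, 0.005], [0, 0, 0.012], [0, 0, 0.02], [0, 0, 0.025], [0, 0, 0.025], [0, 0, 0.025], [0, 0, 0.02], [0, 0, 0.01], [0, 0, 0], [0, 0, 0]], "dr": [[0, 0, 0], [0, 0, 0], [0, 0, 0], [0, 0, 0], [0, 0, 0], [0, 0, 0], [0, 0, 0], [0, 0, 0], [0, 0, 0], [0, 0, 0]]}}

```text
time_s: 4.95
position: [0.4768, -0.0751, 0.1403]
tool_rot: [[-0.0, 1.0, 0.0], [1.0, 0.0, -0.0], [-0.0, 0.0, -1.0]]
ft_force: [0.1, -0.8, -1.0]
grip_width: 0.06
```

Request:
{"op": "jog_arm", "data": {"travel": [[0, 0.008, 0], [-0.002, 0.018, 0], [-0.002, 0.02, 0], [-0.002, 0.02, 0], [-0.002, 0.02, 0], [-0.002, 0.02, 0], [-0.002, 0.02, 0], [-0.002, 0.02, 0], [-0.002, 0.02, 0], [-0.002, 0.02, 0], [-0.002, 0.02, 0], [-0.002, 0.02, 0], [-0.002, 0.02, 0], [-0.002, 0.018, 0], [-0.002, 0.012, 0], [-0.001, 0.005, 0], [0, 0, 0], [0, 0, 0], [0, 0, 0], [0, 0, 0]], "dr": [[0, 0, 0], [0, 0, 0], [0, 0, 0], [0, 0, 0], [0, 0, 0], [0, 0, 0], [0, 0, 0], [0, 0, 0], [0, 0, 0], [0, 0, 0], [0, 0, 0], [0, 0, 0], [0, 0, 0], [0, 0, 0], [0, 0, 0], [0, 0, 0], [0, 0, 0], [0, 0, 0], [0, 0, 0], [0, 0, 0]]}}

```text
time_s: 6.62
position: [0.448, 0.2052, 0.1402]
tool_rot: [[0.001, 1.0, -0.0], [1.0, -0.001, -0.0], [-0.0, -0.0, -1.0]]
ft_force: [-0.0, -0.2, -0.3]
grip_width: 0.0605
```

```bash
python3 - <<'E'
from m import *
s=observe();print(s['position'],s['ft_force'],s['wrist_torque'],s['q'].round(1))
d,c,f=cam('scene');save('s3.png',c,6,(240,170,360,270))
d,c,f=cam('top');save('t3.png',c,6,(210,180,330,280))
E
```

```text
[0.44801225 0.20520961 0.14018111] [-0.01932773 -0.22745081 -0.28116573] [ 0.04811246 -0.06949504  0.00540391] [10.8 21.4 91.6 -0.  66.9 10.9]
```

View pics/s3.png

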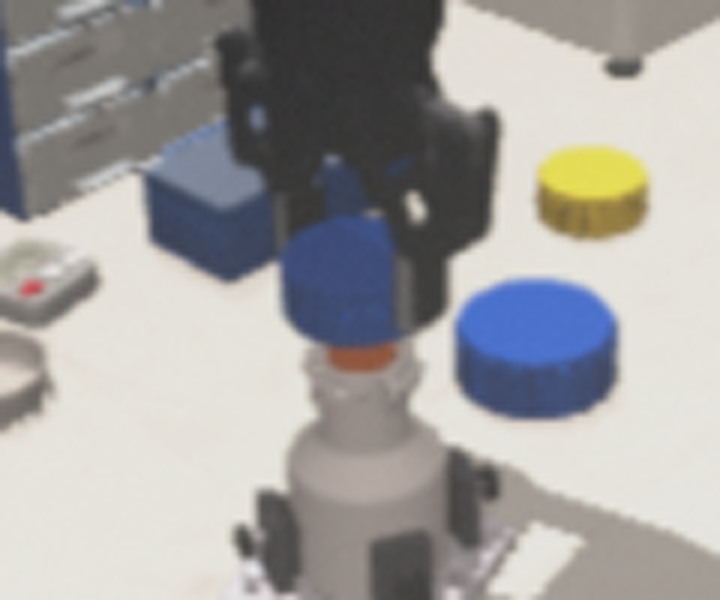

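View pics/t3.png

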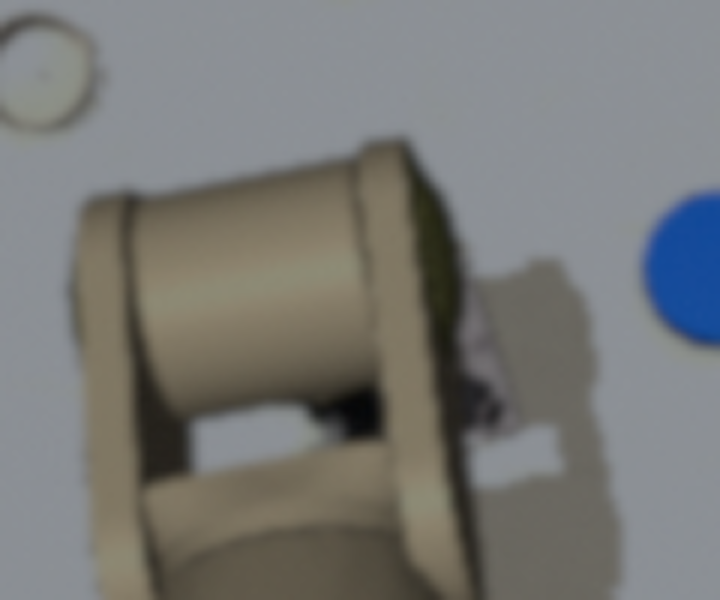

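The cap is held level just above the jar. In the crop the neck spans x≈305–420 and the cap's left edge is at ≈283, and the pad hides its right side. I'll compare these with the predicted edges.

```bash
python3 - <<'E'
from m import *
s=observe();p=s['position']
d,c,f=cam('scene')
def ext(x,y,z,r):
    a=np.linspace(0,2*np.pi,200);P=np.array([proj(d,f,(x+r*np.cos(t),y+r*np.sin(t),z)) for t in a]);return P.min(0).round(2),P.max(0).round(2)
print('cap pred top/bot',ext(p[0],p[1],p[2]+.0274,.031),ext(p[0],p[1],p[2]+.0014,.031))
print('jar thread',ext(.4475,.2055,.112,.0255),'body',ext(.4475,.2055,.07,.0345),'px/m',f/ (np.array(d['R'])@p+d['t'])[2])
def edge(row,u0,u1,ch):
    a=c[row,u0:u1].astype(float);return a
for r in (216,218,220,222): print(r,(c[r,282:295,2].astype(int)-c[r,282:295,0]).tolist(), c[r,282:295,0].tolist())
for r in (247,250,253): print('body',r,c[r,282:292,0].tolist(),c[r,308:318,0].tolist())
for r in (231,233,235): print('thr',r,c[r,286:296,0].tolist(),c[r,304:316,0].tolist())
E
```

```text
cap pred top/bot (array([286.14, 204.99]), array([311.7 , 218.14])) (array([286.71, 213.88]), array([311.91, 227.37]))
jar thread (array([289.64, 225.02]), array([310.05, 236.43])) body (array([286.9 , 236.55]), array([313.94, 252.51])) px/m 405.7697997172108
216 [-19, -16, -17, -16, -1, 37, 50, 56, 56, 56, 57, 58, 57] [215, 221, 223, 220, 170, 84, 64, 63, 63, 63, 64, 63, 64]
218 [-16, -12, -10, -10, 1, 34, 43, 42, 44, 49, 49, 52, 56] [224, 226, 227, 225, 179, 92, 64, 61, 63, 63, 62, 65, 64]
220 [-10, -10, -10, -10, -4, 25, 36, 34, 38, 47, 47, 51, 51] [228, 229, 229, 226, 182, 97, 66, 60, 61, 62, 64, 65, 65]
222 [-10, -11, -11, -10, -8, 11, 30, 38, 44, 45, 43, 48, 51] [228, 229, 229, 226, 208, 142, 79, 62, 62, 64, 62, 63, 63]
body 247 [229, 229, 229, 230, 227, 198, 162, 160, 162, 163] [172, 171, 167, 165, 161, 146, 113, 84, 82, 87]
body 250 [228, 227, 226, 226, 225, 203, 154, 142, 155, 164] [175, 170, 163, 152, 139, 126, 102, 76, 77, 77]
body 253 [179, 101, 87, 87, 87, 98, 116, 129, 135, 139] [149, 145, 141, 139, 133, 127, 102, 76, 72, 77]
thr 231 [228, 228, 228, 222, 193, 164, 165, 165, 157, 150] [152, 159, 154, 148, 157, 164, 188, 219, 227, 229, 225, 179]
thr 233 [228, 229, 229, 228, 224, 197, 162, 157, 154, 151] [156, 163, 159, 158, 154, 159, 205, 227, 229, 229, 226, 191]
thr 235 [228, 229, 229, 229, 227, 197, 145, 139, 150, 160] [141, 154, 144, 137, 168, 209, 225, 228, 228, 227, 227, 225]
```

The cap matches its predicted edges within 0.3 mm, and the jar is about 0.5 mm toward −x/−y. I'll make that small correction and descend.

Request:
{"op": "jog_arm", "data": {"travel": [[-0.0005, -0.0002, -0.006], [0, 0, -0.008], [0, 0, -0.007], [0, 0, -0.003], [0, 0, 0], [0, 0, 0]], "dr": [[0, 0, 0], [0, 0, 0], [0, 0, 0], [0, 0, 0], [0, 0, 0], [0, 0, 0]]}}

```text
time_s: 7.27
position: [0.4474, 0.2056, 0.1161]
tool_rot: [[-0.0, 1.0, -0.001], [1.0, 0.0, -0.0], [-0.0, -0.001, -1.0]]
ft_force: [0.3, 0.2, -0.8]
grip_width: 0.0604
```

Request:
{"op": "jog_arm", "data": {"travel": [[0, 0, -0.002], [0, 0, -0.002], [0, 0, 0], [0, 0, 0]], "dr": [[0, 0, 0], [0, 0, 0], [0, 0, 0], [0, 0, 0]]}}

```text
time_s: 7.6
position: [0.4474, 0.2056, 0.1123]
tool_rot: [[-0.0, 1.0, -0.0], [1.0, 0.0, 0.0], [0.0, -0.0, -1.0]]
ft_force: [0.1, 0.0, -0.6]
grip_width: 0.0603
```

Request:
{"op": "jog_arm", "data": {"travel": [[0, 0, -0.0015], [0, 0, -0.0015], [0, 0, 0], [0, 0, 0]], "dr": [[0, 0, 0], [0, 0, 0], [0, 0, 0], [0, 0, 0]]}}

```text
time_s: 7.93
position: [0.4476, 0.2057, 0.1096]
tool_rot: [[-0.0, 1.0, 0.001], [1.0, 0.0, 0.0], [0.0, 0.001, -1.0]]
ft_force: [-0.3, 1.2, 2.8]
grip_width: 0.0603
```

Contact came at TCP z 0.1096, which puts cap_mid at about 0.124. That fits a pin sitting on a stop. I'll turn it anticlockwise lightly.

Request:
{"op": "jog_arm", "data": {"travel": [[0, 0, 0], [0, 0, 0], [0, 0, -0.0003], [0, 0, 0], [0, 0, 0]], "dr": [[0, 0, 0.05], [0, 0, 0.05], [0, 0, 0.05], [0, 0, 0.05], [0, 0, 0]]}}

```text
time_s: 8.35
position: [0.4473, 0.2056, 0.1089]
tool_rot: [[-0.2, 0.98, -0.0], [0.98, 0.2, -0.0], [0.0, -0.0, -1.0]]
ft_force: [-0.4, 0.4, -0.0]
grip_width: 0.0607
```

Request:
{"op": "jog_arm", "data": {"travel": [[0, 0, -0.001], [0, 0, -0.001], [0, 0, 0], [0, 0, 0]], "dr": [[0, 0, 0], [0, 0, 0], [0, 0, 0], [0, 0, 0]]}}

```text
time_s: 8.68
position: [0.4474, 0.2056, 0.1069]
tool_rot: [[-0.198, 0.98, -0.0], [0.98, 0.198, -0.0], [0.0, -0.0, -1.0]]
ft_force: [0.1, 0.3, -1.1]
grip_width: 0.0605
```

Request:
{"op": "jog_arm", "data": {"travel": [[0, 0, -0.001], [0, 0, 0], [0, 0, 0]], "dr": [[0, 0, 0], [0, 0, 0], [0, 0, 0]]}}

```text
time_s: 8.93
position: [0.4475, 0.2056, 0.1061]
tool_rot: [[-0.199, 0.98, 0.0], [0.98, 0.199, 0.0], [-0.0, 0.0, -1.0]]
ft_force: [0.5, 0.7, 0.0]
grip_width: 0.0605
```

Request:
{"op": "jog_arm", "data": {"travel": [[0, 0, -0.0005], [0, 0, -0.0005], [0, 0, 0], [0, 0, 0]], "dr": [[0, 0, 0], [0, 0, 0], [0, 0, 0], [0, 0, 0]]}}

```text
time_s: 9.27
position: [0.4477, 0.2057, 0.1057]
tool_rot: [[-0.199, 0.98, 0.001], [0.98, 0.199, 0.0], [-0.0, 0.001, -1.0]]
ft_force: [-1.2, -0.4, 7.2]
grip_width: 0.0604
```

It is now resting on the ramps with 7 N. I'll keep turning anticlockwise until the force vanishes.

Request:
{"op": "jog_arm", "data": {"travel": [[0, 0, 0], [0, 0, 0], [0, 0, 0], [0, 0, 0], [0, 0, 0]], "dr": [[0, 0, 0.05], [0, 0, 0.05], [0, 0, 0.05], [0, 0, 0.05], [0, 0, 0]]}}

```text
time_s: 9.68
position: [0.4479, 0.2058, 0.1058]
tool_rot: [[-0.392, 0.92, 0.002], [0.92, 0.392, 0.0], [-0.0, 0.002, -1.0]]
ft_force: [-0.6, 0.1, 6.9]
grip_width: 0.0607
```

Request:
{"op": "jog_arm", "data": {"travel": [[0, 0, 0], [0, 0, 0], [0, 0, 0], [0, 0, 0]], "dr": [[0, 0, 0.05], [0, 0, 0.05], [0, 0, 0.05], [0, 0, 0]]}}

```text
time_s: 10.02
position: [0.4479, 0.2058, 0.1058]
tool_rot: [[-0.525, 0.851, 0.002], [0.851, 0.525, 0.0], [-0.001, 0.002, -1.0]]
ft_force: [-0.7, 0.1, 6.8]
grip_width: 0.0608
```

Request:
{"op": "jog_arm", "data": {"travel": [[0, 0, 0], [0, 0, 0], [0, 0, 0], [0, 0, 0], [0, 0, 0]], "dr": [[0, 0, 0.05], [0, 0, 0.05], [0, 0, 0.05], [0, 0, 0.05], [0, 0, 0]]}}

```text
time_s: 10.43
position: [0.448, 0.2058, 0.1058]
tool_rot: [[-0.683, 0.73, 0.002], [0.73, 0.683, 0.0], [-0.001, 0.002, -1.0]]
ft_force: [-0.5, -0.2, 6.2]
grip_width: 0.0604
```

Request:
{"op": "jog_arm", "data": {"travel": [[0, 0, 0], [0, 0, 0], [0, 0, 0], [0, 0, 0]], "dr": [[0, 0, 0.05], [0, 0, 0.05], [0, 0, 0.05], [0, 0, 0]]}}

```text
time_s: 10.77
position: [0.448, 0.2057, 0.1058]
tool_rot: [[-0.785, 0.62, 0.002], [0.62, 0.785, 0.0], [-0.001, 0.002, -1.0]]
ft_force: [-1.6, -1.1, 6.0]
grip_width: 0.0604
```

```bash
python3 - <<'E'
from m import *
s=observe();print(s['position'],s['ft_force'],s['wrist_torque'],s['q'].round(1))
d,c,f=cam('scene');save('s4.png',c,6,(240,170,360,270))
E
```

```text
[0.44797964 0.20574457 0.10577132] [-1.61760138 -1.10341621  5.96094177] [ 0.02374456  0.05136656 -0.05284722] [ 10.9  24.   94.4   0.   61.5 -40.8]
```

View pics/s4.png

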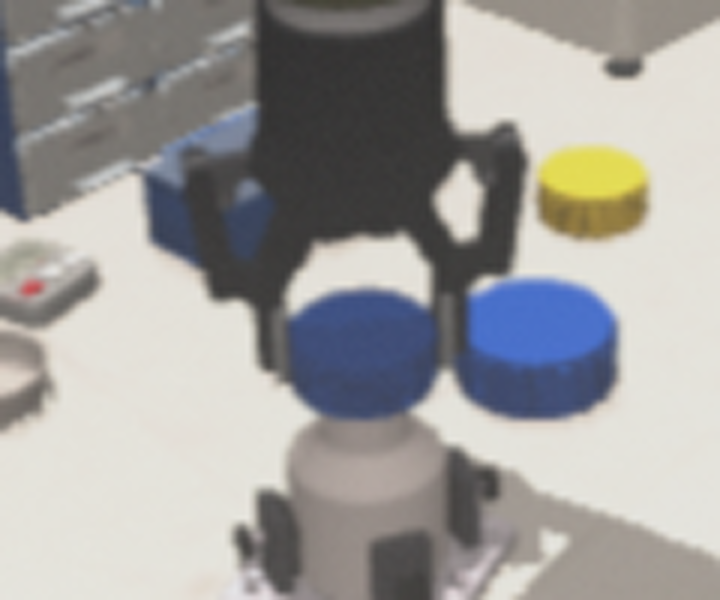

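The cap sits level on the jar, spanning crop x 287–437 and centred at about x 362, the same as the neck. I'll keep turning anticlockwise.

Request:
{"op": "jog_arm", "data": {"travel": [[0, 0, 0], [0, 0, 0], [0, 0, 0], [0, 0, 0]], "dr": [[0, 0, 0.05], [0, 0, 0.05], [0, 0, 0.05], [0, 0, 0]]}}

```text
time_s: 11.15
position: [0.4478, 0.2056, 0.1054]
tool_rot: [[-0.868, 0.496, 0.001], [0.496, 0.868, 0.0], [-0.001, 0.001, -1.0]]
ft_force: [2.2, -0.6, 2.8]
grip_width: 0.0607
```

Request:
{"op": "jog_arm", "data": {"travel": [[0, 0, 0], [0, 0, 0], [0, 0, 0], [0, 0, 0]], "dr": [[0, 0, 0.05], [0, 0, 0.05], [0, 0, 0.05], [0, 0, 0]]}}

```text
time_s: 11.48
position: [0.4476, 0.2056, 0.1049]
tool_rot: [[-0.932, 0.362, 0.0], [0.362, 0.932, -0.0], [-0.0, 0.0, -1.0]]
ft_force: [0.9, -0.5, -0.7]
grip_width: 0.0606
```

Request:
{"op": "jog_arm", "data": {"travel": [[0, 0, 0], [0, 0, 0], [0, 0, 0], [0, 0, 0]], "dr": [[0, 0, 0.05], [0, 0, 0.05], [0, 0, 0.05], [0, 0, 0]]}}

```text
time_s: 11.82
position: [0.4481, 0.2055, 0.105]
tool_rot: [[-0.975, 0.22, 0.001], [0.22, 0.975, -0.0], [-0.001, 0.0, -1.0]]
ft_force: [3.9, -0.8, -1.3]
grip_width: 0.0608
```

The force is gone, so the pins are at the gaps. I'll check the torque and then lower it.

```bash
python3 - <<'E'
from m import *
s=observe();print(s['position'],s['ft_force'],s['wrist_torque'],s['q'].round(1))
E
```

```text
[0.44810605 0.2054922  0.10501169] [ 3.87723775 -0.83388362 -1.34029377] [-0.19704688 -0.62481661 -0.09396505] [ 10.9  24.1  94.4  -0.   61.4 -66.4]
```

Request:
{"op": "jog_arm", "data": {"travel": [[0, 0, -0.001], [0, 0, -0.001], [0, 0, 0], [0, 0, 0]], "dr": [[0, 0, 0], [0, 0, 0], [0, 0, 0], [0, 0, 0]]}}

```text
time_s: 12.15
position: [0.4478, 0.2056, 0.103]
tool_rot: [[-0.975, 0.22, 0.001], [0.22, 0.975, 0.0], [-0.001, 0.0, -1.0]]
ft_force: [6.2, -0.8, -0.8]
grip_width: 0.0605
```

```bash
python3 - <<'E'
from m import *
s=observe();print(s['position'],s['ft_force'],s['wrist_torque'],s['q'].round(1))
E
```

```text
[0.4478453  0.2055874  0.10301461] [ 6.16578491 -0.80300285 -0.78230525] [-0.19224738 -0.80836627 -0.19946703] [ 10.9  24.2  94.6  -0.   61.1 -66.4]
```

Request:
{"op": "jog_arm", "data": {"travel": [[0.0006, 0, -0.001], [0, 0, -0.001], [0, 0, 0], [0, 0, 0]], "dr": [[0, 0, -0.03], [0, 0, 0], [0, 0, 0], [0, 0, 0]]}}

```text
time_s: 12.48
position: [0.4478, 0.2056, 0.1007]
tool_rot: [[-0.969, 0.248, -0.001], [0.248, 0.969, -0.0], [0.001, -0.0, -1.0]]
ft_force: [2.9, -1.6, -1.1]
grip_width: 0.0606
```

```bash
python3 - <<'E'
from m import *
s=observe();print(s['position'],s['ft_force'],s['wrist_torque'],s['q'].round(1))
E
```

```text
[0.44777113 0.2055657  0.1007409 ] [ 2.90855964 -1.62413899 -1.10165374] [-0.13687722 -0.47039414 -0.07927376] [ 10.9  24.5  94.7  -0.   60.9 -64.8]
```

Request:
{"op": "jog_arm", "data": {"travel": [[0.0003, -0.0002, -0.001], [0, 0, -0.001], [0, 0, 0], [0, 0, 0]], "dr": [[0, 0, 0], [0, 0, 0], [0, 0, 0], [0, 0, 0]]}}

```text
time_s: 12.82
position: [0.4481, 0.2054, 0.0988]
tool_rot: [[-0.969, 0.248, -0.001], [0.248, 0.969, -0.0], [0.001, -0.0, -1.0]]
ft_force: [2.8, -0.5, -1.7]
grip_width: 0.0604
```

Request:
{"op": "jog_arm", "data": {"travel": [[0, 0, -0.0007], [0, 0, -0.0007], [0, 0, 0], [0, 0, 0]], "dr": [[0, 0, 0], [0, 0, 0], [0, 0, 0], [0, 0, 0]]}}

```text
time_s: 13.15
position: [0.4483, 0.2054, 0.0977]
tool_rot: [[-0.969, 0.248, -0.0], [0.248, 0.969, -0.0], [0.0, -0.0, -1.0]]
ft_force: [1.1, -0.5, 0.9]
grip_width: 0.0604
```

```bash
python3 - <<'E'
from m import *
s=observe();print(s['position'],s['ft_force'],s['wrist_torque'],s['q'].round(1))
E
```

```text
[0.44828748 0.20543147 0.09767971] [ 1.11951471 -0.47740786  0.92383974] [-0.11186003 -0.24077203 -0.05088084] [ 10.8  24.7  94.9  -0.   60.4 -64.8]
```

The cap is down on the seal, with cap_mid about −6 mm. Now I'll screw clockwise and follow the helix.

Request:
{"op": "jog_arm", "data": {"travel": [[0, 0, -0.0005], [0, 0, -0.0001], [0, 0, -0.0001], [0, 0, -0.0001], [0, 0, -0.0001], [0, 0, -0.0001], [0, 0, 0]], "dr": [[0, 0, -0.05], [0, 0, -0.05], [0, 0, -0.05], [0, 0, -0.05], [0, 0, -0.05], [0, 0, -0.05], [0, 0, 0]]}}

```text
time_s: 13.73
position: [0.4481, 0.2055, 0.0969]
tool_rot: [[-0.851, 0.525, -0.0], [0.525, 0.851, 0.0], [0.0, 0.0, -1.0]]
ft_force: [0.2, 0.4, 4.2]
grip_width: 0.0606
```

```bash
python3 - <<'E'
from m import *
s=observe();print(s['position'],s['ft_force'],s['wrist_torque'],s['q'].round(1))
E
```

```text
[0.44814343 0.20553723 0.09685602] [0.18650227 0.35519614 4.22064839] [-0.02997633  0.05890798 -0.0059099 ] [ 10.8  24.8  94.9   0.   60.3 -47.5]
```

Request:
{"op": "jog_arm", "data": {"travel": [[0, 0, -0.0001], [0, 0, -0.0001], [0, 0, -0.0001], [0, 0, -0.0001], [0, 0, -0.0001], [0, 0, -0.0001], [0, 0, 0]], "dr": [[0, 0, -0.05], [0, 0, -0.05], [0, 0, -0.05], [0, 0, -0.05], [0, 0, -0.05], [0, 0, -0.05], [0, 0, 0]]}}

```text
time_s: 14.32
position: [0.4482, 0.2055, 0.0962]
tool_rot: [[-0.659, 0.752, -0.0], [0.752, 0.659, 0.0], [0.0, 0.0, -1.0]]
ft_force: [0.4, 0.0, 4.1]
grip_width: 0.0605
```

```bash
python3 - <<'E'
from m import *
s=observe();print(s['position'],s['ft_force'],s['wrist_torque'],s['q'].round(1))
E
```

```text
[0.44821067 0.20552434 0.09620767] [0.42935304 0.03233529 4.09859214] [-0.01469927  0.04402803  0.00062722] [ 10.8  24.8  95.    0.   60.2 -30.4]
```

Request:
{"op": "jog_arm", "data": {"travel": [[0, 0, -0.0001], [0, 0, -0.0001], [0, 0, -0.0001], [0, 0, -0.0001], [0, 0, -0.0001], [0, 0, 0]], "dr": [[0, 0, -0.05], [0, 0, -0.05], [0, 0, -0.05], [0, 0, -0.05], [0, 0, -0.05], [0, 0, 0]]}}

```text
time_s: 14.82
position: [0.4483, 0.2055, 0.0957]
tool_rot: [[-0.454, 0.891, 0.0], [0.891, 0.454, 0.0], [0.0, 0.0, -1.0]]
ft_force: [0.3, 0.4, 4.5]
grip_width: 0.0605
```

```bash
python3 - <<'E'
from m import *
s=observe();print(s['position'],s['ft_force'],s['wrist_torque'],s['q'].round(1))
E
```

```text
[0.44831474 0.20550581 0.09568858] [0.32373766 0.37280514 4.47302209] [-0.04041327  0.07690821  0.06747006] [ 10.8  24.9  95.    0.   60.1 -16.1]
```

Request:
{"op": "jog_arm", "data": {"travel": [[0, 0, -0.0001], [0, 0, -0.0001], [0, 0, -0.0001], [0, 0, 0]], "dr": [[0, 0, -0.05], [0, 0, -0.05], [0, 0, -0.05], [0, 0, 0]]}}

```text
time_s: 15.15
position: [0.4483, 0.2055, 0.0954]
tool_rot: [[-0.316, 0.949, 0.0], [0.949, 0.316, 0.0], [0.0, 0.0, -1.0]]
ft_force: [-1.0, 0.7, 5.0]
grip_width: 0.0602
```

```bash
python3 - <<'E'
from m import *
s=observe();print(s['position'],s['ft_force'],s['wrist_torque'],s['q'].round(1))
E
```

```text
[0.44834168 0.20548214 0.09540847] [-0.9698451   0.67560663  5.04249676] [0.04937914 0.03544419 0.00606957] [10.8 24.9 95.   0.  60.1 -7.6]
```

Request:
{"op": "jog_arm", "data": {"travel": [[0, 0, -0.0001], [0, 0, -0.0001], [0, 0, 0]], "dr": [[0, 0, -0.05], [0, 0, -0.05], [0, 0, 0]]}}

```text
time_s: 15.4
position: [0.4483, 0.2055, 0.0952]
tool_rot: [[-0.22, 0.976, 0.0], [0.976, 0.22, 0.0], [-0.0, 0.0, -1.0]]
ft_force: [-1.4, 0.7, 4.9]
grip_width: 0.0605
```

```bash
python3 - <<'E'
from m import *
s=observe();print(s['position'],s['ft_force'],s['wrist_torque'],s['q'].round(1))
E
```

```text
[0.44834906 0.20545197 0.09516348] [-1.43344797  0.69541865  4.94815383] [0.01461385 0.01468437 0.03216851] [10.8 24.9 95.   0.  60.  -1.9]
```

Request:
{"op": "jog_arm", "data": {"travel": [[0, 0, -0.0001], [0, 0, -0.0001], [0, 0, 0]], "dr": [[0, 0, -0.04], [0, 0, -0.04], [0, 0, 0]]}}

```text
time_s: 15.65
position: [0.4483, 0.2055, 0.095]
tool_rot: [[-0.142, 0.99, 0.0], [0.99, 0.142, 0.0], [0.0, 0.0, -1.0]]
ft_force: [0.1, -1.0, 5.3]
grip_width: 0.0602
```

```bash
python3 - <<'E'
from m import *
s=observe();print(s['position'],s['ft_force'],s['wrist_torque'],s['q'].round(1))
E
```

```text
[0.44834264 0.20546225 0.09498198] [ 0.14533584 -0.96261283  5.26264883] [0.00167319 0.00701029 0.03717895] [10.8 25.  95.   0.  60.   2.7]
```

Request:
{"op": "jog_arm", "data": {"travel": [[0, 0, 0], [0, 0, 0], [0, 0, 0]], "dr": [[0, 0, -0.04], [0, 0, -0.04], [0, 0, 0]]}}

```text
time_s: 15.9
position: [0.4483, 0.2053, 0.095]
tool_rot: [[-0.062, 0.998, 0.0], [0.998, 0.062, -0.0], [-0.0, 0.0, -1.0]]
ft_force: [0.1, -0.2, 5.4]
grip_width: 0.0604
```

```bash
python3 - <<'E'
from m import *
s=observe();print(s['position'],s['ft_force'],s['wrist_torque'],s['q'].round(1))
E
```

```text
[0.44833957 0.20534606 0.09500132] [ 0.0537888  -0.20856104  5.42439226] [-0.07857328  0.08468177  0.06682144] [10.8 25.  95.  -0.  60.   7.3]
```

Request:
{"op": "jog_arm", "data": {"travel": [[0, 0, 0], [0, 0, 0], [0, 0, 0]], "dr": [[0, 0, -0.04], [0, 0, -0.04], [0, 0, 0]]}}

```text
time_s: 16.15
position: [0.4481, 0.205, 0.0949]
tool_rot: [[0.017, 1.0, -0.001], [1.0, -0.017, -0.001], [-0.001, -0.001, -1.0]]
ft_force: [-1.1, -3.7, 7.4]
grip_width: 0.0607
```

```bash
python3 - <<'E'
from m import *
s=observe();print(s['position'],s['ft_force'],s['wrist_torque'],s['q'].round(1))
E
```

```text
[0.44808079 0.20496533 0.09493512] [-1.14662841 -3.65675926  7.42153976] [-0.52481425  0.19018526  0.29705475] [10.8 24.9 95.1 -0.1 60.  11.8]
```

Request:
{"op": "jog_arm", "data": {"travel": [[0, 0, 0], [0, 0, 0]], "dr": [[0, 0, -0.04], [0, 0, 0]]}}

```text
time_s: 16.32
position: [0.448, 0.2049, 0.0949]
tool_rot: [[0.056, 0.998, -0.001], [0.998, -0.056, -0.001], [-0.001, -0.001, -1.0]]
ft_force: [-2.0, -3.2, 7.0]
grip_width: 0.0602
```

```bash
python3 - <<'E'
from m import *
s=observe();print(s['position'],s['ft_force'],s['wrist_torque'],s['q'].round(1))
E
```

```text
[0.44800262 0.20493768 0.09493434] [-1.98704282 -3.15205725  6.96585445] [-0.50574073  0.263906    0.45197925] [10.8 24.9 95.1 -0.1 60.  14.1]
```

The torque rises sharply (0.07, 0.30, then 0.45 N m) with z at the expected home level, so this is the hard stop. I'll release.

Request:
{"op": "jog_arm", "data": {"travel": [[0, 0, 0], [0, 0, 0], [0, 0, 0], [0, 0, 0], [0, 0, 0], [0, 0, 0], [0, 0, 0]], "dr": [[0, 0, 0], [0, 0, 0], [0, 0, 0], [0, 0, 0], [0, 0, 0], [0, 0, 0], [0, 0, 0]], "jaw": 0.0854}}

```text
time_s: 16.9
position: [0.4483, 0.2054, 0.0948]
tool_rot: [[0.06, 0.998, -0.0], [0.998, -0.06, 0.0], [0.0, -0.0, -1.0]]
ft_force: [0.1, 1.3, -1.0]
grip_width: 0.0852
```

Request:
{"op": "jog_arm", "data": {"travel": [[0, 0, 0.008], [0, 0, 0.015], [0, 0, 0.02], [0, 0, 0.025], [0, 0, 0.025], [0, 0, 0.025], [0, -0.01, 0.02], [0, -0.02, 0.01], [0, -0.03, 0], [0, -0.03, 0], [0, -0.03, 0], [0, -0.03, 0], [0, -0.02, 0], [0, -0.01, 0], [0, 0, 0], [0, 0, 0], [0, 0, 0]], "dr": [[0, 0, 0], [0, 0, 0], [0, 0, 0], [0, 0, 0], [0, 0, 0], [0, 0, 0], [0, 0, 0], [0, 0, 0], [0, 0, 0], [0, 0, 0], [0, 0, 0], [0, 0, 0], [0, 0, 0], [0, 0, 0], [0, 0, 0], [0, 0, 0], [0, 0, 0]]}}

```text
time_s: 18.32
position: [0.4483, 0.0264, 0.243]
tool_rot: [[0.059, 0.998, 0.0], [0.998, -0.059, 0.0], [0.0, 0.0, -1.0]]
ft_force: [0.7, -0.6, -0.3]
grip_width: 0.0854
```

```bash
python3 - <<'E'
from m import *
s=observe();print(s['position'],s['ft_force'],s['wrist_torque'],s['q'].round(1),s['grip_width'])
V={n:cam(n) for n in('scene','top')}
d,c,f=V['scene'];save('s5.png',c,6,(240,170,360,270));save('s5f.png',c,1.25)
d2,c2,f2=V['top'];save('t5.png',c2,1.25)
B=(d2,f2,soft(c2,(250,220,295,256),'blue'))
print(fit([B],.0965,.1225,.031,(.447,.205))[0],fit([(d,f,soft(c,(282,214,318,246),'blue'))],.0965,.1225,.031,(.447,.205))[0])
# vertical extent check in scene
for z in(.0965,.099):
    P=np.array([proj(d,f,(.4478+.031*np.cos(t),.2053+.031*np.sin(t),z+h)) for t in np.linspace(0,6.28,100) for h in(0,.026)]);print(z,P.min(0),P.max(0))
for u in (297,300,303): print((c[212:245,u,2].astype(int)-c[212:245,u,0]).tolist())
E
```

```text
[0.44825077 0.02641169 0.24297885] [ 0.65685    -0.59967463 -0.32081014] [-0.00800788 -0.02351204 -0.00613403] [-11.8  11.1  88.    0.   81.   -8.4] 0.08543016255974108
[0.44863391 0.20657258] [0.45298946 0.19816522]
0.0965 [287.18824175 220.32700944] [312.3349029  242.85221375]
0.099 [287.1359443  219.49915005] [312.31589105 242.01752566]
[-14, -12, -12, -11, -12, -11, -10, -10, -6, 52, 109, 124, 125, 126, 125, 126, 126, 125, 125, 125, 126, 122, 85, 60, 47, 38, 39, 41, 41, 40, 34, -3, -13]
[-11, -10, -12, -12, -12, -12, -12, -10, -7, 59, 116, 126, 125, 127, 126, 126, 125, 126, 124, 126, 125, 122, 96, 69, 51, 43, 37, 41, 43, 42, 36, -4, -13]
[-10, -10, -10, -10, -11, -11, -12, -12, -8, 57, 114, 126, 126, 126, 126, 125, 125, 124, 125, 125, 126, 117, 73, 51, 45, 41, 42, 39, 38, 37, 25, -6, -14]
```

View pics/s5.png

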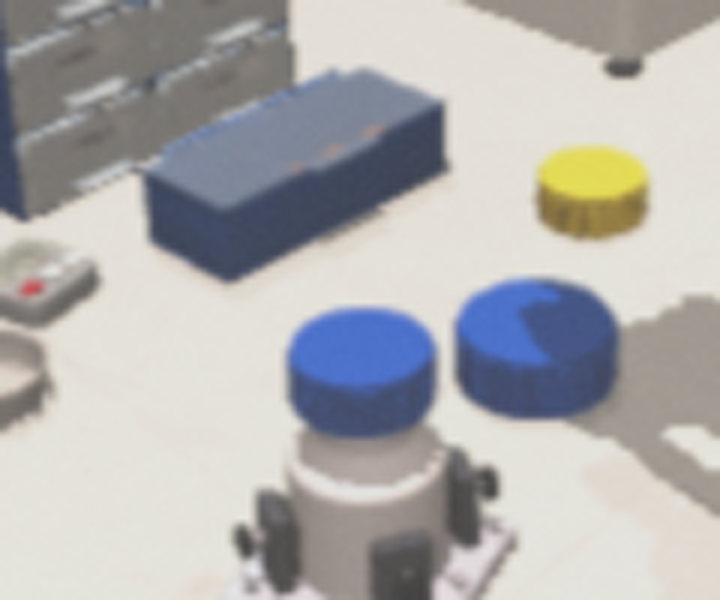

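View pics/t5.png

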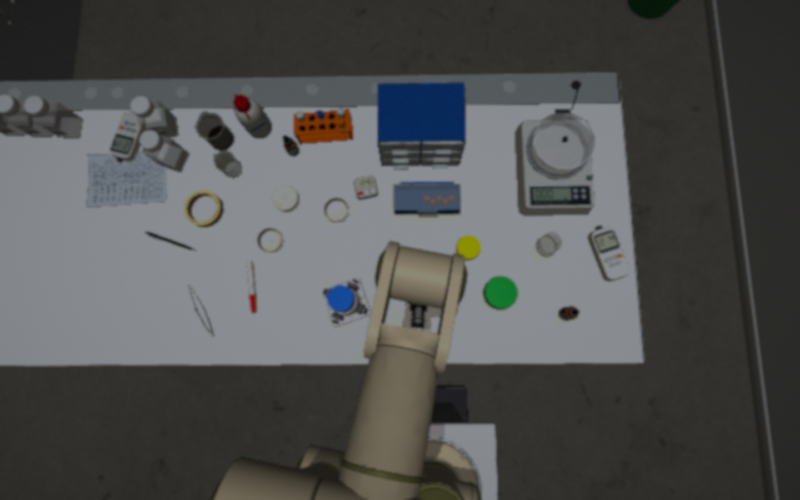

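The cap sits level on the jar. Its edges at rows 221.0 and 242.6 fit the fully-home prediction of 220.3–242.9, while a cap 2.5 mm higher would show 219.5–242.0. The bystanders have not moved, so I'm handing the job in.

```bash
python3 -c "
from rig import close_job
print(close_job())"
```

```text
the job is handed in; nothing more can be done
None
```

The blue cap is screwed onto the jar and let go, and the job is handed in at about 18.4 s of the 58 s allowed. No verdict was reported.

- **Putting it on:** I used the smaller of the two blue caps. It first caught on a stop. Turned anticlockwise under about 7 N, it slid along the ramps and dropped in at about 1.1 rad, then I lowered it onto the seal.
- **Screwing down:** I turned it clockwise about 1.3 rad, with upward force of about 4 to 7 N. The torque then rose from 0.07 to 0.45 N m at the hard stop, with the gripper at the height expected for fully home, and I opened the fingers.
- **Last checks:** The cap looks level and centred, and its edges in the scene picture fit fully home, within about 0.7 pixel. The bystanders look unmoved in the top view, and the arm is clear with no contact force.
- **A check that disagreed:** Fitting the cap's centre in the top view put it within about 1.5 mm of the jar axis. The same fit in the scene view was about 9 mm off, because shading on the cap's side skews it. I relied on the cap's outline instead.

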